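# Fit the retaining bar over a battery pair and lock it

## Robot

A 6-joint arm with a two-finger parallel gripper is mounted at the origin on the work surface. World frame = base frame: x ahead of the robot, y to its left, z up, the work surface at z = 0. Lengths are in m, angles in rad, forces in N, time in s.
With the tool pointing down it reaches from about 0.25 to 0.8 m from the base axis. Payload 8.5 kg.
Tool frame: the origin (TCP) lies midway between the tips of the shut fingers; the grasp point (between the pads) lies behind it (bot.hold_point_z is the z of the grasp point in the tool frame, in m); z points along the fingers, y is the line along which they close (so a half turn about z gives the same grasp; the last joint's range is limited). The gripper opens to 85 mm and grips with 20 to 120 N. Pads are 22 mm wide; open, the fingers measure 114 mm over their backs; the gripper's body (76 mm by 85 mm) begins 54 mm behind the grasp point. The pads swing forward as they close: fully open they stand 13 mm farther back than shut.
Start: joints at [-1.18, 0.238, -0.013, 1.319, 0, 1.571], TCP at [0.2, -0.485, 0.231] pointing down, gripper open.
Joint ranges: [-2.66, 2.66], [-1.03, 1.9], [-1.14, 1.46], [-1.82, 2.27], [-1.45, 1.34], [-3.14, 3.14]. Speed limits (rad/s): [2.22, 2.22, 2.79, 3.14, 3.14, 3.14].

## Interface

Orientations are given as [roll, pitch, yaw] about the fixed x, y, z axes, in that order (R = Rz(yaw) Ry(pitch) Rx(roll)).
In Python, from cell import bot gives the robot as it stands.
- The arm moves only by the tool jog_arm, never from a script. Its argument "increments" is a list of rows, each a list of 7 numbers: the turn, a rotation vector about the tool's x, y, z in rad, then the shift along the tool's x, y, z in mm, then the opening, from -1 (shut) to 1 (fully open), so that 0 is half open. A call has exactly 10 rows; each row shifts and turns the commanded pose from where the row before left it, along the tool's axes as they then stand; what a row does not reach is not made up. A row lasts 1/12 s, in which the tool goes at most 41.7 mm and 7.16 degrees, less where a joint would pass 70% of its speed; a pose out of reach is approached as far as the arm can. A call with a gripper value outside its range is refused whole. The fingers move at their own pace and stop on an object; the grip force is fixed at half the most. Time passes only in rows, so rows that do not move let the fingers close, or fill a call up. It gives the time, the measured TCP pose, the force, the opening and the grip force at its end, in the units of the state.
- bot.observe(): the state, without advancing time (a new reading comes with each control period).
- bot.read_camera(name): name is "side" or "top"; returns the picture (384x512x3 uint8, blue, green, red); there is no depth.
- bot.get_calibration(name): a dict with "K" (3x3 intrinsics, pixels), "k1" (the pictures are not rectified: a ray, as slopes to the right and down, at radius r is drawn at 1 + k1 r^2 times it, then the intrinsics apply), "origin" and "attitude" of the camera in the world. Camera axes: x right, y up, looking along -z (the intrinsics and any distortion apply to the point x, -y, -z); pixel columns grow to the right and rows downward; lengths in m; the calibration is good to about 2 mm. A picture is of the moment at which its call begins. get_calibration takes no time and is no camera call.
- bot.job_done(): hands the job in; it is judged then, once.
Trained networks look in the newest picture that a camera, given by its name, has taken for a name from the list of things; names that differ only in an ending like _2 or _b are one class to them, and where a whole thing is asked for, a point or a joint stands for the part that bears it (a point fixed in the world has none). Each returns a list of dicts, best first, with "p" (0 to 1); they miss things now and then, are a little off and sometimes report something else, mostly with a low value. They report only what shows in the picture. A call takes as long as a camera call. They do not tell look-alikes from the thing itself.
- bot.silhouettes(query, camera): "pixels" (384x512 bool, what is visible of it) and "box" ([centre column, centre row, width, height] in pixels, round what is visible of it).
The state is a dict: "time_s": time; "qpos": joint angles; "joint_velocities": joint speeds; "joint_efforts": joint torques, N m; "tool_pos": TCP position; "tool_rot": TCP orientation; "contact_force": force on the tool from outside, world axes, zero at the start; "ft_torque": the same for the moment, N m; "grip_width": finger opening in m; "grip_force": force on a finger pad.
Only numpy, scipy, OpenCV 4.12 (cv2) and the standard library are available. Lean on these libraries where they do the work, as an engineer would, in place of code of your own. Each camera call takes 0.05 s, during which the arm holds its last target. There are 200 camera calls.

## Task

Gently lay the steel retaining bar across the two batteries so that it sits flat in the recess of both lids with its end lips hanging outside the pair. Pass the T-key head first through the slot in the bar and the slot in the bridge below until its collar rests on the bar, and let go of it; then turn it a quarter turn, so that its handle stands square across the bar and the head is locked under the bridge. Leave the spanner, tester, bottle and plug where they are.

Things in the scene. Friction and masses are not known exactly. Their poses are not given: they have to be found in the camera images.
- saddle (a point): Fixed battery tray, 172 x 204 mm: two black batteries, 151 mm long (x), 65 wide (y), 46 mm gap between. Point mid-gap, 90 mm above the bench, level with the floor of the lid recesses where the bar rests. z up; y across both batteries = the bar's final direction, either way round. Recess 48 mm wide (x), lids rise 6 mm beyond it. Outer faces of the pair at y = +-88 mm.
- bridge (a point): Centre of the slot in the fixed steel bridge plate in the gap, at its top face, 3 mm below the saddle point; same axes. Slot 34 mm (y) x 17 mm (x), plate 5 mm thick, 75 mm free depth under it. On the raised lids caps and poles stand beyond |x| = 35 mm, up to 22 mm above the recess; a black link crosses the gap at x = 66 mm, top 23 mm above the recess.
- bar_mid (a point): Centre of the loose steel bar: box section 192 mm long (y), 40 wide (x), 20 high (z up), about 0.4 kg. Point half-way up, in the middle of its through slot, 32 mm (y) x 14 mm (x). End lips 4 mm thick hang 15 mm below its underside, 184 mm apart inside. It stands on its lips, point 25 mm above the bench; laid: 10 mm above the saddle point. Grasp across the width at mid-length.
- key_neck (a point): Loose T-key, about 0.16 kg; point on its axis at mid-grip of the 12 mm square neck. x: from handle to head; y: along handle and T-head. Along x: handle axis -42 mm (round, 24 thick, 76 long in y), neck -30 to 20, T-head 56 to 64 (28 mm in y, 10 in z), tapered tip to 67. Starts lying on the bench, axis and handle level, point 12 mm up, head pointing towards the robot.
- key_collar (a point): Point on the T-key's axis at the under face of its collar, 24 mm along x from the neck point; same axes. Collar 24 mm in diameter, from x = 20 to 24 of the neck point; below it a round shank 10 mm thick, 32 mm long. Key fully in: this point is 20 mm above the saddle point. It then hangs on its collar and stays upright when let go.
- spanner: Spanner lying on the bench, 190 mm long; bystander. Origin on its underside.
- tester: Yellow battery tester, 75 x 140 x 44 mm; bystander. Origin under its centre.
- water: White water bottle, 72 mm in diameter, 190 mm tall, standing; bystander. Origin under its centre.
- plug: Grey charging plug, about 50 x 130 x 32 mm; bystander. Origin under its larger block.
Mind the look-alikes: they are no part of the job. Leave any brown or red look-alike of the part that bears bar_mid alone.

How it is judged:
On the way, in this order (a step that is already met when the one before it is completed fails the run):
1. the bar lies flat in the recesses of both batteries, its lips outside the pair (z of bar_mid in the frame of saddle between 0.0075 and 0.013 m and x of bar_mid in the frame of saddle between -0.006 and 0.006 m and y of bar_mid in the frame of saddle between -0.006 and 0.006 m and angle between the z axis of bar_mid and the z axis of saddle, either way round below 0.05 rad and angle between the y axis of bar_mid and the y axis of saddle, either way round below 0.12 rad and linear speed of bar below 0.03 m/s), for 0.2 s.
2. the T-key hangs in both slots on its collar, handle along the bar, let go (z of bar_mid in the frame of saddle between 0.0075 and 0.013 m and x of bar_mid in the frame of saddle between -0.006 and 0.006 m and y of bar_mid in the frame of saddle between -0.006 and 0.006 m and angle between the z axis of bar_mid and the z axis of saddle, either way round below 0.05 rad and angle between the y axis of bar_mid and the y axis of saddle, either way round below 0.12 rad and z of key_collar in the frame of saddle between 0.017 and 0.0235 m and horizontal distance between key_collar and bar_mid below 0.01 m and angle between the x axis of key_neck and the z axis of saddle, either way round below 0.15 rad and angle between the y axis of key_neck and the y axis of saddle, either way round below 0.4 rad and contact force between the fingers and key below 0.1 N), for 0.2 s.
At the end, for the whole second after the job is handed in: Bar flat in both recesses (centre within 6 mm of the saddle point along x and y, height 3 mm, level 0.05 rad); key fully in, collar on the bar (height 3 mm, upright within 0.15 rad), handle square across the bar within 0.3 rad; both at rest and let go; bystanders unmoved (z of bar_mid in the frame of saddle between 0.0075 and 0.013 m and x of bar_mid in the frame of saddle between -0.006 and 0.006 m and y of bar_mid in the frame of saddle between -0.006 and 0.006 m and angle between the z axis of bar_mid and the z axis of saddle, either way round below 0.05 rad and angle between the y axis of bar_mid and the y axis of saddle, either way round below 0.12 rad and z of key_collar in the frame of saddle between 0.017 and 0.0235 m and horizontal distance between key_collar and bar_mid below 0.01 m and angle between the x axis of key_neck and the z axis of saddle, either way round below 0.15 rad and angle between the y axis of key_neck and the x axis of saddle, either way round below 0.3 rad and linear speed of each of bar, key below 0.02 m/s and contact force between the fingers and key below 0.1 N and contact force between the fingers and bar below 0.1 N); the robot touches nothing.
It fails at once if the spanner is moved more than 30 mm (distance of spanner from where it was at the start of the episode above 0.03 m).
It fails at once if the tester is moved more than 30 mm (distance of tester from where it was at the start of the episode above 0.03 m).
It fails at once if the water bottle is moved more than 30 mm (distance of water from where it was at the start of the episode above 0.03 m).
It fails at once if the plug is moved more than 30 mm (distance of plug from where it was at the start of the episode above 0.03 m).
It fails at once if the bar is dropped or slammed onto the batteries (faster than 0.4 m/s just above its seat) (horizontal distance between bar_mid and saddle below 0.03 m and z of bar_mid in the frame of saddle below 0.03 m and linear speed of bar above 0.4 m/s).
It also fails if it takes over 72 s, if anything falls off the work surface, if the arm or the gripper's body presses on something with over 40 N, if the wrist force passes 120 N, or if a joint passes its speed limit or range.

## Working session

There is one attempt and no reset: what is moved stays moved. The work goes in short steps, Python scripts to look and compute and a tool call to move; the robot and the scene stay as the last step left them, time stands still between calls to the robot, and variables do not carry over. Pictures are saved under pics/ and viewed, at most 10 in all, crops included, and the job is handed in when it is done.

Besides the shell and the picture viewer there is one more tool, called after ">>>" in YAML: its name, and indented under it one key for each argument. jog_arm: Moves the arm, as the interface text tells. Its arguments: {"type":"object","properties":{"increments":{"type":"array","items":{"type":"array","items":{"type":"number"}}}},"required":["increments"]}

```bash
mkdir -p pics; ls; cat > h.py <<'E'
import numpy as np, cv2
from cell import bot
from scipy.spatial.transform import Rotation as R
def cal(n):
    c=bot.get_calibration(n); a=np.array(c["attitude"],float)
    Rm=R.from_euler('xyz',a).as_matrix() if a.shape==(3,) else a
    return np.array(c["K"]),c["k1"],np.array(c["origin"]),Rm
def ray(n,uv):
    K,k1,o,Rm=cal(n); uv=np.atleast_2d(np.array(uv,float))
    p=cv2.undistortPoints(uv[:,None],K,np.array([k1,0,0,0.]))[:,0]
    d=np.c_[p[:,0],-p[:,1],-np.ones(len(p))]@Rm.T
    return o,d
def atz(n,uv,z):
    o,d=ray(n,uv); return o+d*((z-o[2])/d[:,2])[:,None]
def proj(n,P):
    K,k1,o,Rm=cal(n); q=(np.atleast_2d(P)-o)@Rm
    q=np.c_[q[:,0],-q[:,1],-q[:,2]]
    return cv2.projectPoints(q,np.zeros(3),np.zeros(3),K,np.array([k1,0,0,0.]))[0][:,0]
def tri(uv1,uv2,n1="top",n2="side"):
    o1,d1=ray(n1,uv1);o2,d2=ray(n2,uv2);d1=d1[0];d2=d2[0]
    s=np.linalg.lstsq(np.c_[d1,-d2],o2-o1,rcond=None)[0]
    a=o1+s[0]*d1;b=o2+s[1]*d2
    return (a+b)/2,np.linalg.norm(a-b)
E
python3 - <<'E'
from h import *
for n in("top","side"):
    im=bot.read_camera(n); cv2.imwrite(f"pics/{n}0.png",cv2.resize(im,(800,600))); cv2.imwrite(f"{n}0raw.png",im)
    print(n,bot.get_calibration(n))
    for q in("bar_mid","key_neck","saddle","spanner","tester","water","plug"):
        for r in bot.silhouettes(q,n): 
            m=r["pixels"].astype(np.uint8); print(q,round(r["p"],2),np.round(r["box"],1),m.sum(),np.round(cv2.minAreaRect(cv2.findNonZero(m)),1) if 0 else cv2.minAreaRect(cv2.findNonZero(m)))
s=bot.observe();print(s,bot.hold_point_z)
E
```

```text
pics
top {'K': array([[346.50008768,   0.        , 255.01622682],
       [  0.        , 346.50008768, 188.80409372],
       [  0.        ,   0.        ,   1.        ]]), 'k1': -0.06638038344276864, 'origin': array([0.51384163, 0.02821771, 1.19534442]), 'attitude': array([ 0.02507799,  0.02573798, -1.55770998])}
bar_mid 0.97 [193.1 137.8  27.9  56.3] 700 ((192.78074645996094, 137.42535400390625), (13.11210823059082, 56.01347351074219), 18.79988670349121)
bar_mid 0.86 [196.5 187.1  58.4  11.4] 712 ((193.3815155029297, 186.19932556152344), (59.10762405395508, 13.324197769165039), 2.12109637260437)
bar_mid 0.86 [311.  251.   54.6  38.6] 699 ((308.984619140625, 249.72312927246094), (13.147680282592773, 57.30404281616211), 60.2551155090332)
bar_mid 0.63 [175.6 233.2  38.6  57.2] 831 ((175.0669403076172, 233.31463623046875), (14.904826164245605, 60.36454772949219), 25.559965133666992)
bar_mid 0.56 [106.3 224.3  46.3  49.8] 778 ((104.7760238647461, 225.5271453857422), (57.40632247924805, 14.794676780700684), 53.34389114379883)
saddle 0.93 [273.8 173.4  79.1  71. ] 3439 ((272.7270812988281, 1
[... 2716 characters left out ...]
 0.8, 'qpos': array([-1.18001853e+00,  2.38184911e-01, -1.35316508e-02,  1.31918129e+00,
       -2.03804527e-05,  1.57080028e+00]), 'joint_velocities': array([ 0.00011166,  0.00094778, -0.00051217,  0.00107294, -0.00033853,
        0.00088431]), 'joint_efforts': array([-6.17429105e-04, -5.38515759e+01,  3.46677947e+01,  2.75432503e-03,
       -5.74039154e-05, -1.03572378e-05]), 'tool_pos': array([ 0.19995067, -0.48537549,  0.2312718 ]), 'tool_rot': array([-3.14149113e+00,  2.03808536e-05,  3.90773848e-01]), 'contact_force': array([-0.34678038, -1.01793679, -0.1021943 ]), 'ft_torque': array([-0.02509399, -0.02297056, -0.01219391]), 'grip_force': 0.0, 'grip_width': 0.08529788701767801} -0.0187
```

View pics/top0.png

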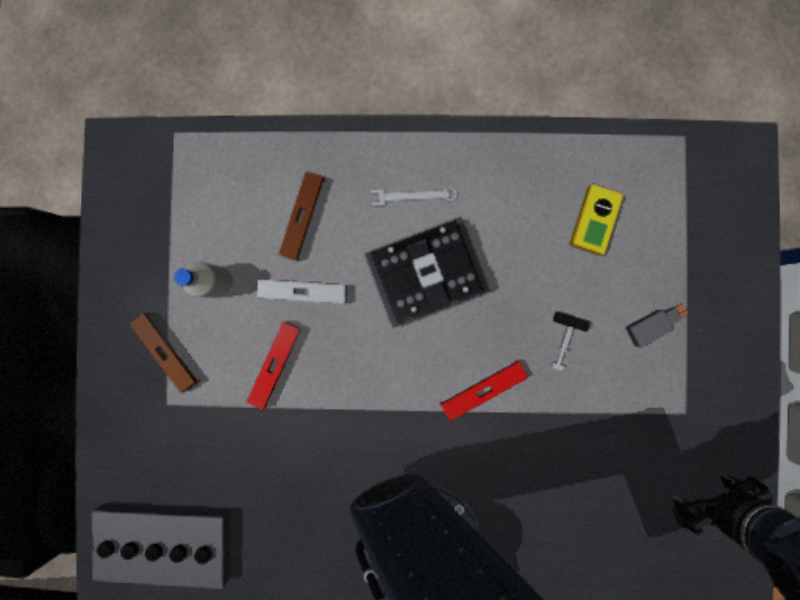

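View pics/side0.png

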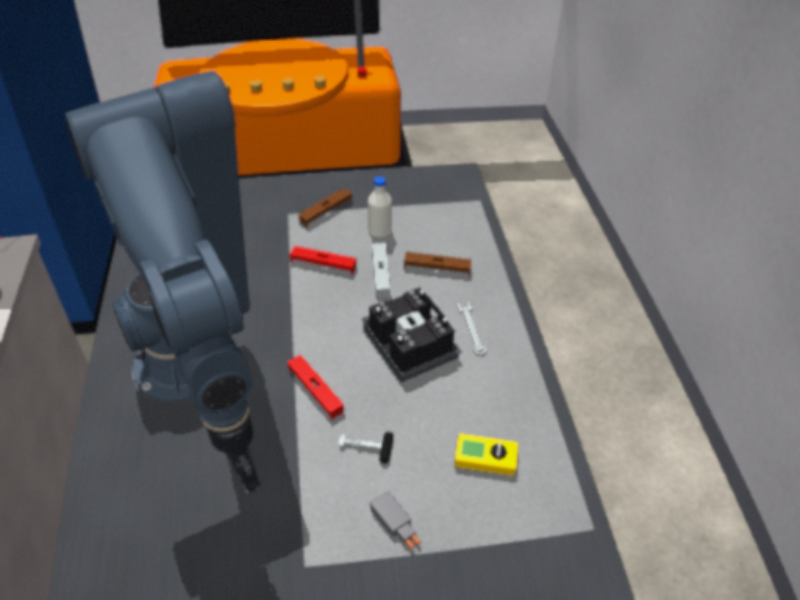

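Steel bar: the light one at (302,291). Brown at (302,216) and (163,352) and red at (273,365) and (486,390) are the look-alikes. The key lies at (570,340), the saddle at (428,270). I'll confirm these in one crop and measure.

```bash
python3 - <<'E'
from h import *
t=cv2.imread("top0raw.png"); s=cv2.imread("side0raw.png")
a=cv2.resize(t[130:220,155:325],None,fx=4.7,fy=4.7,interpolation=cv2.INTER_CUBIC)[:, :799]
b=cv2.resize(t[190:245,340:390],None,fx=3.2,fy=3.2,interpolation=cv2.INTER_CUBIC)
c=cv2.resize(s[150:245,225:300],None,fx=1.8,fy=1.8,interpolation=cv2.INTER_CUBIC)
d=cv2.resize(s[270:300,210:260],None,fx=4,fy=4,interpolation=cv2.INTER_CUBIC)
o=np.zeros((600,800,3),np.uint8); o[:a.shape[0],:a.shape[1]]=a
x=0
for k in(b,c,d): 
    h=min(k.shape[0],176); o[424:424+h,x:x+k.shape[1]]=k[:h]; x+=k.shape[1]+8
cv2.imwrite("pics/crop1.png",o)
# bright low-saturation blobs
for n,im,rois in(("top",t,[("bar",160,172,228,200),("bridge",258,158,292,190),("key",345,195,385,240)]),("side",s,[("bar",230,150,258,195),("bridge",250,195,278,218),("key",212,270,258,300)])):
    for name,x0,y0,x1,y1 in rois:
        r=im[y0:y1,x0:x1].astype(int); 
        for kind,m in(("bright",r.min(2)>165),("dark",r.max(2)<50)):
            m=m.astype(np.uint8)
            k,l,st,ce=cv2.connectedComponentsWithStats(m)
            for i in range(1,k):
                if st[i,4]>15:
                    rr=cv2.minAreaRect(cv2.findNonZero((l==i).astype(np.uint8)))
                    print(n,name,kind,st[i,4],np.round(ce[i]+[x0,y0],1),"rect",np.round(np.array(rr[0])+[x0,y0],1),np.round(rr[1],1),round(rr[2],1))
E
```

```text
top bar bright 187 [174.4 185.4] rect [175.5 185. ] [10. 21.] 90.0
top bar bright 19 [200.5 186.3] rect [200.8 186.1] [4.5 5.8] 63.4
top bridge dark 717 [274.9 173.5] rect [274.5 173.5] [31. 33.] 90.0
top bridge dark 31 [273.5 172.6] rect [273.4 172.5] [3.5 8.5] 68.2
top key dark 152 [365.3 205.3] rect [365.4 205.3] [23.1  6.6] 18.4
side bar bright 564 [242.  172.2] rect [243.5 172. ] [44. 27.] 90.0
side bar bright 27 [254.3 163.3] rect [254.5 163. ] [4.7 7.3] 18.4
side bridge bright 40 [266.6 203.1] rect [266.6 202.9] [9.1 4.5] 51.3
side bridge bright 41 [258.4 206. ] rect [258.5 206.6] [8.7 5.5] 60.3
side bridge dark 62 [271.  198.3] rect [270.5 196.3] [15.   8.9] 37.9
side bridge dark 31 [251. 208.] rect [251. 208.] [10.  2.] 90.0
side key bright 1008 [232.9 283.9] rect [234.5 284.5] [29. 45.] 90.0
side key dark 88 [247.  286.7] rect [246.8 286.5] [ 5.1 17.8] 9.5
```

View pics/crop1.png

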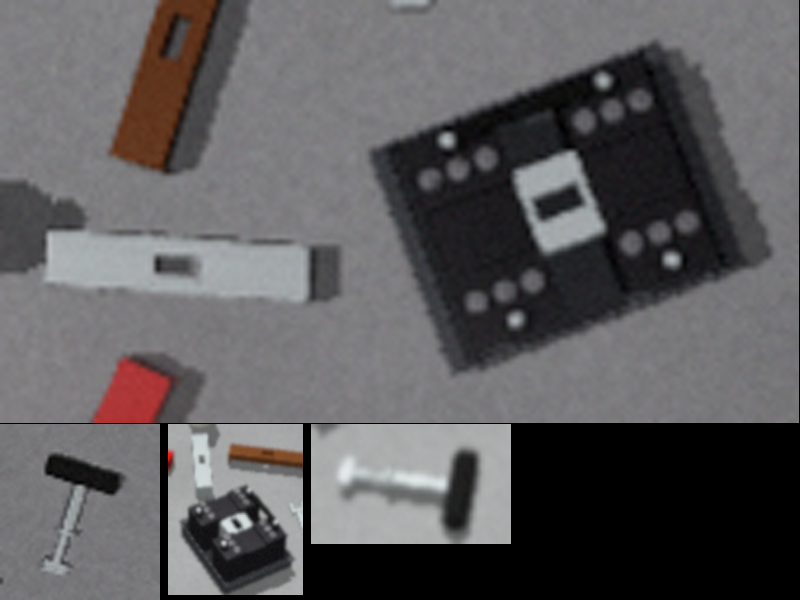

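The crop confirms the bar (light steel, slot at crop (177,265)). The bridge slot is at crop (558,202), the four poles form a rectangle about it, and the key's handle and head show clearly. Next is two-view fitting.

```bash
cat > fit.py <<'E'
from h import *
from scipy.optimize import minimize
def contrast(n,g,polys,S=6,ring=3.):
    m=np.zeros((384*S,512*S),np.uint8)
    for P in polys:
        h=cv2.convexHull(((proj(n,P)+.5)*S-.5).astype(np.float32))
        cv2.fillConvexPoly(m,np.round(h*16).astype(np.int32),255,shift=4)
    x,y,w,h=cv2.boundingRect(m); p=30
    sl=np.s_[y-p:y+h+p,x-p:x+w+p]; M=m[sl]; G=g[sl]
    k=cv2.getStructuringElement(cv2.MORPH_ELLIPSE,(int(ring*S*2)//2*2+1,)*2)
    D=cv2.dilate(M,k)
    i=M>0;o=(D>0)&~i
    return G[i].mean()-G[o].mean(), i.sum()
def box(c,yaw,lx,ly,z0,z1):
    q=np.array([[a*lx/2,b*ly/2,z] for a in(-1,1) for b in(-1,1) for z in(z0,z1)])
    q[:,:2]=q[:,:2]@np.array([[np.cos(yaw),np.sin(yaw)],[-np.sin(yaw),np.cos(yaw)]])
    q[:,:2]+=c; return q
def load(n,f,S=6):
    g=cv2.cvtColor(cv2.imread(f),cv2.COLOR_BGR2GRAY)
    return cv2.resize(g,None,fx=S,fy=S,interpolation=cv2.INTER_CUBIC).astype(np.float32)
E
python3 - <<'E'
from fit import *
T=load("top","top0raw.png");Sd=load("side","side0raw.png")
def cr(x,y): return [(x+.5)/4.7-.5+155,(y+.5)/4.7-.5+130]
pol=atz("top",[cr(*p) for p in((447,140),(603,80),(671,260),(515,320))],.112)
print("poles",pol.round(4),"mean",pol.mean(0))
ydir=(pol[1]-pol[0]+pol[2]-pol[3])[:2]; xd=(pol[0]-pol[3]+pol[1]-pol[2])[:2]
print("line yaw of saddle y",np.arctan2(*-ydir[::-1]),"x",np.arctan2(*xd[::-1]))
# bridge slot
def slot(G,x0,y0,x1,y1,near):
    r=G[y0*6:y1*6,x0*6:x1*6]; 
    m=(r<cv2.threshold(r.clip(0,255).astype(np.uint8),0,255,cv2.THRESH_OTSU)[0]).astype(np.uint8)
    k,l,st,ce=cv2.connectedComponentsWithStats(m)
    ce=(ce+.5)/6-.5+[x0,y0]
    j=[i for i in range(1,k) if st[i,4]>36]
    i=min(j,key=lambda i:np.hypot(*(ce[i]-near)))
    return ce[i],st[i,4]/36,cv2.minAreaRect(cv2.findNonZero((l==i).astype(np.uint8)))
a=slot(T,262,160,285,186,[273.5,172.6]);b=slot(Sd,253,198,273,213,[263.,205]);print(a,b,"bridge slot",tri(a[0],b[0]))
# bar
def f(p,w=(1,1),pr=0):
    x,y,yaw,dz=p*[.01,.01,.1,.01]+c0
    P=[box([x,y],yaw,.04,.192,.0+dz,.035+dz)]
    v=0
    if w[0]: v+=contrast("top",T,P)[0]
    if w[1]: v+=contrast("side",Sd,P)[0]
    return -v
xy=atz("top",[[192.5,186]],.035)[0]; c0=np.array([xy[0],xy[1],-.05,0])
for w in((1,1),(1,0),(0,1)):
    r=minimize(lambda q:f(q,w) if w==(1,1) else f(np.r_[q[:3],0],w),np.zeros(4),method="Nelder-Mead",options=dict(initial_simplex=np.vstack([np.zeros(4),np.eye(4)*.6])))
    print("bar",w,(r.x*[.01,.01,.1,.01]+c0).round(4),r.fun)
# key handle: dark
def fk(p,w):
    x,y,yaw,dz=p*[.01,.01,.1,.01]+c1
    t=np.linspace(0,2*np.pi,16); 
    q=np.array([[.012*np.cos(a),b*.038,.012+dz+.012*np.sin(a)] for a in t for b in(-1,1)])
    q[:,:2]=q[:,:2]@np.array([[np.cos(yaw),np.sin(yaw)],[-np.sin(yaw),np.cos(yaw)]])+[x,y]
    return sum(contrast(n,G,[q],ring=2)[0] for n,G,u in(("top",T,w[0]),("side",Sd,w[1])) if u)
h=atz("top",[[365.3,205.3]],.012)[0]; hd=atz("top",[[(56-.5)/3.2+340,(567-424)/3.2+190]],.012)[0]
d=h-hd; print("handle",h,"head",hd,"axis yaw(head->handle)",np.arctan2(d[1],d[0]),np.hypot(*d[:2]),"tri",tri([365.3,205.3],[247,286.7]))
c1=np.array([h[0],h[1],np.arctan2(d[1],d[0]),0])
for w in((1,1),(1,0)):
    r=minimize(lambda q:fk(q if w[1] else np.r_[q[:3],0],w),np.zeros(4),method="Nelder-Mead",options=dict(initial_simplex=np.vstack([np.zeros(4),np.eye(4)*.6])))
    print("handle fit",w,(r.x*[.01,.01,.1,.01]+c1).round(4),r.fun)
E
```

```text
poles [[ 0.6328  0.0743  0.112 ]
 [ 0.674  -0.0293  0.112 ]
 [ 0.5544 -0.0757  0.112 ]
 [ 0.5132  0.0275  0.112 ]] mean [ 0.59361513 -0.00080079  0.112     ]
line yaw of saddle y 1.950333748439886 x 0.3718016833914248
(array([273.30889724, 172.60087719]), np.float64(48.02777777777778), ((70.36607360839844, 77.98733520507812), (30.02267837524414, 61.158416748046875), 68.8387451171875)) (array([262.75489438, 204.98441525]), np.float64(17.97222222222222), ((60.80000305175781, 43.90000534057617), (38.80000305175781, 19.80000114440918), 53.13010025024414)) bridge slot (array([ 0.59387636, -0.0009419 ,  0.07841066]), np.float64(0.00126417495725849))
bar (1, 1) [ 0.5491  0.2766 -0.0673 -0.0062] -84.94776916503906
bar (1, 0) [ 0.5488  0.2756 -0.0633  0.0042] -46.95909118652344
bar (0, 1) [0.5526 0.2634 0.0123 0.0098] -38.24748229980469
handle [ 0.49156219 -0.31773229  0.012     ] head [ 0.39123749 -0.29140432  0.012     ] axis yaw(head->handle) -0.2566406109085684 0.10372178399700106 tri (array([ 0.49114849, -0.3205158 ,  0.00238671]), np.float64(0.0004684777680391043))
handle fit (1, 1) [ 0.4914 -0.3205 -0.2778 -0.0075] -185.83831787109375
handle fit (1, 0) [ 0.4918 -0.3182 -0.2893  0.0055] -87.11891174316406
```

Side view's heights read ~9 mm low across all three things, so it has a constant bias. I use the top view's xy and the text heights.

Bar is at (0.549, 0.276) with yaw -0.065. Saddle is at (0.594, -0.001) with yaw 0.376. Key handle is at (0.492, -0.318). Now moving to above the bar.

>>> jog_arm:
  increments:
    - [0,0,0,26,-25,0,1]
    - [0,0,0,26,-25,0,1]
    - [0,0,0,26,-25,0,1]
    - [0,0,0,26,-25,0,1]
    - [0,0,0,26,-25,0,1]
    - [0,0,0,26,-25,0,1]
    - [0,0,0,26,-25,0,1]
    - [0,0,0,26,-25,0,1]
    - [0,0,0,26,-25,0,1]
    - [0,0,0,26,-25,0,1]

```text
time_s: 1.63
tool_pos: [0.3454, -0.1536, 0.2316]
tool_rot: [3.141, -0.001, 0.39]
contact_force: [1.1, -1.0, 0.0]
grip_width: 0.0851
grip_force: 0.0
```

>>> jog_arm:
  increments:
    - [0,0,0,26,-25,0,1]
    - [0,0,0,26,-25,0,1]
    - [0,0,0,26,-25,0,1]
    - [0,0,0,26,-25,0,1]
    - [0,0,0,26,-25,0,1]
    - [0,0,0,26,-25,0,1]
    - [0,0,0,26,-25,0,1]
    - [0,0,0,26,-25,0,1]
    - [0,0,0,26,-25,0,1]
    - [0,0,0,26,-25,0,1]

```text
time_s: 2.47
tool_pos: [0.4907, 0.177, 0.2314]
tool_rot: [3.142, -0.0, 0.391]
contact_force: [1.2, -0.2, -0.7]
grip_width: 0.0855
grip_force: 0.0
```

>>> jog_arm:
  increments:
    - [0,0,-0.12,0,0,0,1]
    - [0,0,-0.12,0,0,0,1]
    - [0,0,-0.12,0,0,0,1]
    - [0,0,-0.12,0,0,0,1]
    - [0,0,-0.12,0,0,0,1]
    - [0,0,-0.12,0,0,0,1]
    - [0,0,-0.12,0,0,0,1]
    - [0,0,-0.12,0,0,0,1]
    - [0,0,-0.12,0,0,0,1]
    - [0,0,-0.035,0,0,0,1]

```text
time_s: 3.3
tool_pos: [0.4903, 0.175, 0.2313]
tool_rot: [-3.142, -0.0, 1.513]
contact_force: [-0.3, 0.2, 0.2]
grip_width: 0.0855
grip_force: 0.0
```

>>> jog_arm:
  increments:
    - [0,0,0,26,13,0,1]
    - [0,0,0,26,13,0,1]
    - [0,0,0,26,13,0,1]
    - [0,0,0,26.5,13.5,0,1]
    - [0,0,0,0,0,38,1]
    - [0,0,0,0,0,38,1]
    - [0,0,0,0,0,38,1]
    - [0,0,0,0,0,30,1]
    - [0,0,0,0,0,20,1]
    - [0,0,0,0,0,0,1]

```text
time_s: 4.13
tool_pos: [0.5468, 0.2746, 0.0627]
tool_rot: [-3.135, 0.004, 1.506]
contact_force: [-1.3, -1.4, 0.5]
grip_width: 0.0855
grip_force: 0.0
```

```bash
python3 - <<'E'
from h import *
s=bot.observe();print(s["tool_pos"],s["tool_rot"])
t=bot.read_camera("top");d=bot.read_camera("side")
a=cv2.resize(t[150:220,150:235],None,fx=4.6,fy=4.6,interpolation=cv2.INTER_CUBIC);b=cv2.resize(d[120:205,200:300],None,fx=4,fy=4,interpolation=cv2.INTER_CUBIC)
o=np.zeros((345,800,3),np.uint8);o[:a.shape[0],:a.shape[1]]=a;o[:340,395:795]=b
cv2.imwrite("pics/c2.png",o)
E
```

```text
[0.54675643 0.274578   0.06271192] [-3.13500086  0.00372423  1.50587764]
```

View pics/c2.png

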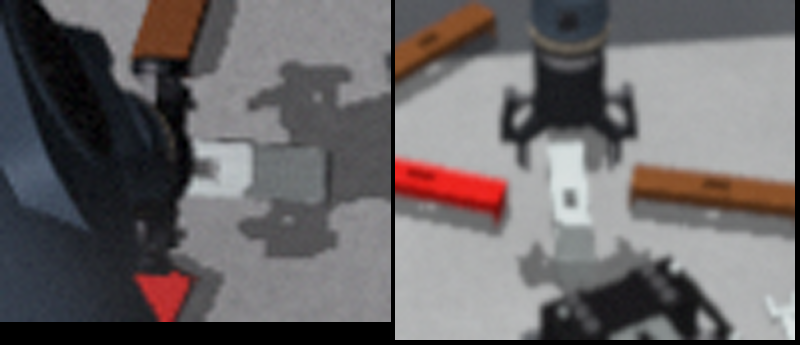

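```bash
python3 - <<'E'
from h import *
P=[[.5468,.2746,.0627],[.5468,.2746,.0627+.0187],[.549,.276,.035],[.5468+.05,.2746,.09],[.5468-.05,.2746,.09]]
print("top",proj("top",P)); print("side",proj("side",P))
def c(x,y): return [(x+.5)/4.6-.5+150,(y+.5)/4.6-.5+150]
print("slot",atz("top",[c(205,168)],.035), "brown end",atz("top",[c(165,63)],.035), "red end",atz("top",[c(165,275),c(135,275),c(190,275)],.035))
print("side: slot", tri(c(205,168),[(175)/4+200,(198)/4+120]))
E
```

```text
top [[189.26015087 186.49259697]
 [188.02115213 186.30966218]
 [190.62399365 186.09643959]
 [187.72629093 170.71022651]
 [187.16621702 201.77270936]]
side [[242.92505479 162.77831949]
 [242.92344822 159.57880213]
 [243.38242011 167.19179908]
 [254.29262719 157.22199659]
 [231.49731268 158.97731903]]
slot [[0.54903099 0.26390618 0.035     ]] brown end [[0.62596999 0.29504279 0.035     ]] red end [[0.47018352 0.29218311 0.035     ]
 [0.46983533 0.3144497  0.035     ]
 [0.47047044 0.27367044 0.035     ]]
side: slot (array([0.54921622, 0.26462543, 0.03141693]), np.float64(0.00015406852307546474))
```

```bash
python3 - <<'E'
from fit import *
T=load("top","top0raw.png");Sd=load("side","side0raw.png")
def c(x,y): return [(x+.5)/4.7-.5+155,(y+.5)/4.7-.5+130]
print(atz("top",[c(46,255),c(308,272),c(153,264),c(200,267)],.035))
print("side z.026",atz("side",[[243.25,169.0]],.0264))
# local profile top along the bar, and side slot centroid
K=lambda im,a,b,n: [int(im[int((v+.5)*6),int((u+.5)*6)]) for u,v in np.linspace(a,b,n)]
print("top profile u160..225",K(T,(160,184.5),(225,188),66))
r=Sd[162*6:176*6,238*6:249*6]; i=np.unravel_index(r[12:-12,12:-12].argmin(),r[12:-12,12:-12].shape); print("side darkest",(i[1]+12.5)/6-.5+238,(i[0]+12.5)/6-.5+162)
print("side row profile v",[int(Sd[int((v+.5)*6),int((243.3+.5)*6)]) for v in np.arange(150,195)])
E
```

```text
[[0.55550062 0.36602575 0.035     ]
 [0.54556096 0.17582324 0.035     ]
 [0.54993835 0.28783551 0.035     ]
 [0.54819393 0.25373145 0.035     ]]
side z.026 [[0.5481217  0.27358317 0.0264    ]]
top profile u160..225 [71, 69, 70, 68, 85, 179, 175, 177, 176, 178, 174, 174, 175, 176, 175, 174, 172, 170, 172, 172, 174, 174, 171, 170, 172, 173, 171, 138, 38, 67, 76, 70, 69, 72, 70, 93, 119, 135, 175, 171, 170, 172, 172, 168, 170, 169, 171, 168, 169, 167, 169, 167, 164, 167, 169, 167, 169, 165, 167, 164, 116, 40, 67, 79, 76, 72]
side darkest 243.41666666666666 169.75
side row profile v [134, 124, 111, 107, 119, 157, 194, 207, 209, 209, 211, 209, 211, 211, 212, 212, 201, 154, 120, 109, 104, 139, 193, 212, 212, 211, 212, 212, 213, 212, 214, 215, 215, 213, 190, 145, 115, 111, 109, 108, 107, 105, 114, 127, 119]
```

>>> jog_arm:
  increments:
    - [0,0,0,-3.5,2.5,0,0.4]
    - [0,0,0,0,0,0,0.4]
    - [0,0,0,0,0,15,0.4]
    - [0,0,0,0,0,15,0.4]
    - [0,0,0,0,0,10,0.4]
    - [0,0,0,0,0,5.5,0.4]
    - [0,0,0,0,0,0,0.4]
    - [0,0,0,0,0,0,-1]
    - [0,0,0,0,0,0,-1]
    - [0,0,0,0,0,0,-1]

```text
time_s: 5.07
tool_pos: [0.552, 0.2725, 0.023]
tool_rot: [3.141, -0.001, 1.506]
contact_force: [-2.1, -0.2, 4.8]
grip_width: 0.0384
grip_force: 61.1
```

>>> jog_arm:
  increments:
    - [0,0,0,0,0,0,-1]
    - [0,0,0,0,0,0,-1]
    - [0,0,0,0,0,0,-1]
    - [0,0,0,0,0,0,-1]
    - [0,0,0,0,0,0,-1]
    - [0,0,0,0,0,-5,-1]
    - [0,0,0,0,0,-10,-1]
    - [0,0,0,0,0,-5,-1]
    - [0,0,0,0,0,0,-1]
    - [0,0,0,0,0,0,-1]

```text
time_s: 5.9
tool_pos: [0.5521, 0.2724, 0.0423]
tool_rot: [3.141, -0.001, 1.506]
contact_force: [-0.3, -0.1, -5.8]
grip_width: 0.0382
grip_force: 61.5
```

>>> jog_arm:
  increments:
    - [0,0,0,0,0,-10,-1]
    - [0,0,0,0,0,-20,-1]
    - [0,0,0,0,0,-25,-1]
    - [0,0,0,0,0,-25,-1]
    - [0,0,0,0,0,-25,-1]
    - [0,0,0,0,0,-18,-1]
    - [0,0,0,-6,1.6,0,-1]
    - [0,0,0,-15,3,0,-1]
    - [0,0,0,-25,5,0,-1]
    - [0,0,0,-30,7,0,-1]

```text
time_s: 6.73
tool_pos: [0.5622, 0.1943, 0.163]
tool_rot: [-3.139, 0.001, 1.508]
contact_force: [1.0, -0.2, -5.0]
grip_width: 0.0384
grip_force: 61.5
```

>>> jog_arm:
  increments:
    - [0,0,0,-30,7,0,-1]
    - [0,0,0,-30,7,0,-1]
    - [0,0,0,-30,7,0,-1]
    - [0,0,0,-30,7,0,-1]
    - [0,0,0,-30,6,0,-1]
    - [0,0,0,-25,5,0,-1]
    - [0,0,0,-12.8,2,0,-1]
    - [0,0,-0.04,-5,1,0,-1]
    - [0,0,-0.07,0,0,0,-1]
    - [0,0,-0.08,0,0,0,-1]

```text
time_s: 7.57
tool_pos: [0.5916, -0.0011, 0.1632]
tool_rot: [-3.139, -0.0, 1.697]
contact_force: [0.4, 0.3, -5.7]
grip_width: 0.0382
grip_force: 61.5
```

>>> jog_arm:
  increments:
    - [0,0,-0.08,0,0,0,-1]
    - [0,0,-0.08,0,0,0,-1]
    - [0,0,-0.06,0,0,0,-1]
    - [0,0,-0.031,0,0,0,-1]
    - [0,0,0,0,0,0,-1]
    - [0,0,0,0,0,0,-1]
    - [0,0,0,0,0,0,-1]
    - [0,0,0,0,0,0,-1]
    - [0,0,0,0,0,0,-1]
    - [0,0,0,0,0,0,-1]

```text
time_s: 8.4
tool_pos: [0.5927, 0.0002, 0.1648]
tool_rot: [-3.142, -0.0, 1.947]
contact_force: [0.1, 0.1, -4.9]
grip_width: 0.0385
grip_force: 61.5
```

```bash
python3 - <<'E'
from fit import *
s=bot.observe();print(s["tool_pos"],s["tool_rot"],s["contact_force"])
t=bot.read_camera("top");d=bot.read_camera("side"); cv2.imwrite("top3.png",t); cv2.imwrite("side3.png",d)
a=cv2.resize(t[120:225,215:335],None,fx=3.3,fy=3.3,interpolation=cv2.INTER_CUBIC);b=cv2.resize(d[140:250,210:320],None,fx=3.6,fy=3.6,interpolation=cv2.INTER_CUBIC)
o=np.zeros((400,800,3),np.uint8);o[:a.shape[0],:a.shape[1]]=a;o[:b.shape[0],400:400+b.shape[1]]=b
cv2.imwrite("pics/c3.png",o)
E
```

```text
[5.92716978e-01 2.09589799e-04 1.64754754e-01] [-3.14154777e+00 -1.18536618e-04  1.94656533e+00] [ 0.08666303  0.0910559  -4.92904264]
```

View pics/c3.png

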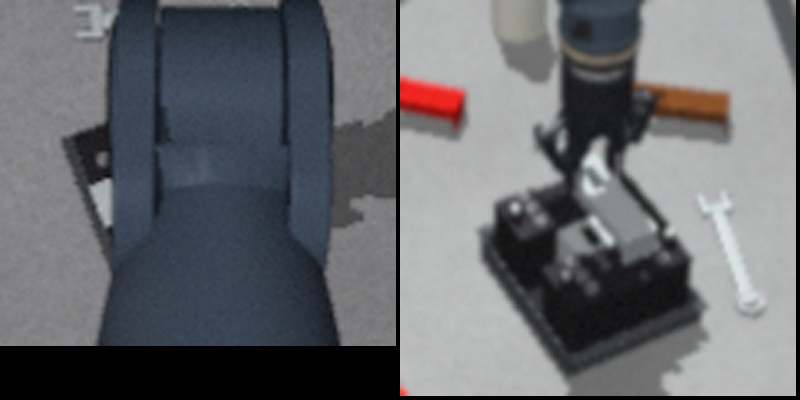

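```bash
python3 - <<'E'
from fit import *
Sd=load("side","side3.png")
s=np.array([.5927,.0002]); 
for off in(-.006,-.0014,.003):
    c=s+off*np.array([-.367,.930]); q=box(c,.376,.04,.192,.0,.020)
    q[:,2]+=.1648+.002-.010-.0087
    p=proj("side",q); print(off,[(round((u-210)*3.6+400),round((v-140)*3.6)) for u,v in p[[0,1,4,5]]])
c=s; P=proj("side",[[c[0]+d*.367,c[1]-d*.930,.168] for d in np.arange(.07,.125,.0025)])
print([int(Sd[int((v+.5)*6),int((u+.5)*6)]) for u,v in P])
E
```

```text
-0.006 [(624, 258), (625, 245), (657, 244), (659, 231)]
-0.0014 [(622, 255), (623, 242), (655, 241), (656, 228)]
0.003 [(620, 252), (621, 239), (653, 238), (654, 225)]
[140, 139, 141, 141, 141, 142, 142, 142, 141, 139, 135, 124, 115, 110, 108, 108, 108, 108, 108, 107, 96, 78]
```

>>> jog_arm:
  increments:
    - [0,0,0,0,0,8,-1]
    - [0,0,0,0,0,12,-1]
    - [0,0,0,0,0,12,-1]
    - [0,0,0,0,0,8,-1]
    - [0,0,0,0,0,6,-1]
    - [0,0,0,0,0,4,-1]
    - [0,0,0,0,0,4,-1]
    - [0,0,0,0,0,2,-1]
    - [0,0,0,0,0,0,-1]
    - [0,0,0,0,0,0,-1]

```text
time_s: 9.33
tool_pos: [0.5929, 0.0002, 0.1091]
tool_rot: [3.141, 0.0, 1.947]
contact_force: [0.2, 0.1, -5.2]
grip_width: 0.0385
grip_force: 61.5
```

>>> jog_arm:
  increments:
    - [0,0,0,0,0,2,-1]
    - [0,0,0,0,0,2,-1]
    - [0,0,0,0,0,2,-1]
    - [0,0,0,0,0,1.5,-1]
    - [0,0,0,0,0,1,-1]
    - [0,0,0,0,0,1,-1]
    - [0,0,0,0,0,0.5,-1]
    - [0,0,0,0,0,0,-1]
    - [0,0,0,0,0,0,-1]
    - [0,0,0,0,0,0,-1]

```text
time_s: 10.17
tool_pos: [0.5928, 0.0002, 0.0989]
tool_rot: [3.141, -0.0, 1.947]
contact_force: [-0.6, 0.2, -5.4]
grip_width: 0.0384
grip_force: 61.5
```

>>> jog_arm:
  increments:
    - [0,0,0,0,0,0.5,-1]
    - [0,0,0,0,0,0.5,-1]
    - [0,0,0,0,0,0.5,-1]
    - [0,0,0,0,0,0.5,-1]
    - [0,0,0,0,0,0.5,-1]
    - [0,0,0,0,0,0,-1]
    - [0,0,0,0,0,0,-1]
    - [0,0,0,0,0,0,-1]
    - [0,0,0,0,0,0,-1]
    - [0,0,0,0,0,0,-1]

```text
time_s: 11.0
tool_pos: [0.5929, 0.0002, 0.098]
tool_rot: [3.14, 0.0, 1.947]
contact_force: [-5.3, 0.2, 10.7]
grip_width: 0.0383
grip_force: 63.3
```

>>> jog_arm:
  increments:
    - [0,0,0,0,0,-1,-1]
    - [0,0,0,0,0,0,0.1]
    - [0,0,0,0,0,0,0.3]
    - [0,0,0,0,0,0,0.3]
    - [0,0,0,0,0,0,0.3]
    - [0,0,0,0,0,-10,0.3]
    - [0,0,0,0,0,-25,0.5]
    - [0,0,0,0,0,-35,1]
    - [0,0,0,0,0,-35,1]
    - [0,0,0,0,0,-35,1]

```text
time_s: 11.83
tool_pos: [0.5924, 0.0002, 0.2396]
tool_rot: [3.141, -0.0, 1.947]
contact_force: [1.1, -0.2, -0.3]
grip_width: 0.0854
grip_force: 0.0
```

>>> jog_arm:
  increments:
    - [0,0,0,-13,-10.5,0,1]
    - [0,0,0,-26,-21,0,1]
    - [0,0,0,-26,-21,0,1]
    - [0,0,0,-26,-21,0,1]
    - [0,0,0,-26,-21,0,1]
    - [0,0,0,-29,-23,0,1]
    - [0,0,0,-29,-23,0,1]
    - [0,0,0,-29,-23,0,1]
    - [0,0,0,-29,-23,0,1]
    - [0,0,0,-27,-22.5,0,1]

```text
time_s: 12.67
tool_pos: [0.4931, -0.3203, 0.2382]
tool_rot: [3.141, 0.001, 1.947]
contact_force: [0.0, 0.5, -0.4]
grip_width: 0.085
grip_force: 0.0
```

>>> jog_arm:
  increments:
    - [0,0,0.12,0,0,0,0]
    - [0,0,0.12,0,0,0,0]
    - [0,0,0.12,0,0,0,0]
    - [0,0,0.12,0,0,0,0]
    - [0,0,0.12,0,0,0,0]
    - [0,0,0.12,0,0,0,0]
    - [0,0,0.12,0,0,0,0]
    - [0,0,0.12,0,0,0,0]
    - [0,0,0.12,0,0,0,0]
    - [0,0,0.12,0,0,0,0]

```text
time_s: 13.5
tool_pos: [0.4939, -0.3184, 0.2381]
tool_rot: [3.141, -0.0, 0.741]
contact_force: [0.2, 0.3, 0.3]
grip_width: 0.0424
grip_force: 0.0
```

>>> jog_arm:
  increments:
    - [0,0,0.12,0,0,0,0]
    - [0,0,0.12,0,0,0,0]
    - [0,0,0.12,0,0,0,0]
    - [0,0,0.12,0,0,0,0]
    - [0,0,0.12,0,0,0,0]
    - [0,0,0.12,0,0,0,0]
    - [0,0,0.12,0,0,0,0]
    - [0,0,0.12,0,0,0,0]
    - [0,0,0.06,0,0,0,0]
    - [0,0,0,0,0,0,0]

```text
time_s: 14.33
tool_pos: [0.4939, -0.3184, 0.238]
tool_rot: [3.142, -0.0, -0.276]
contact_force: [0.7, 0.4, 0.2]
grip_width: 0.0426
grip_force: 0.0
```

```bash
python3 - <<'E'
from fit import *
s=bot.observe();print(s["tool_pos"],s["tool_rot"],s["qpos"])
t=bot.read_camera("top");d=bot.read_camera("side"); cv2.imwrite("top4.png",t); cv2.imwrite("side4.png",d)
a=cv2.resize(t[135:215,225:325],None,fx=5,fy=5,interpolation=cv2.INTER_CUBIC);b=cv2.resize(t[180:250,330:400],None,fx=4.2,fy=4.2,interpolation=cv2.INTER_CUBIC)
o=np.zeros((400,800,3),np.uint8);o[:400,:500]=a;o[:b.shape[0],504:504+b.shape[1]]=b
cv2.imwrite("pics/c4.png",o)
T=load("top","top4.png")
c0=np.array([.594,-.001,.376])
def f(p):
    x,y,yaw=p*[.01,.01,.1]+c0
    return -contrast("top",T,[box([x,y],yaw,.04,.192,.1099,.110)],ring=2)[0]
r=minimize(f,np.zeros(3),method="Nelder-Mead",options=dict(initial_simplex=np.vstack([np.zeros(3),np.eye(3)*.5])))
print("bar top",r.x*[.01,.01,.1]+c0,r.fun)
E
```

```text
[ 0.4938823  -0.31842003  0.23801657] [ 3.14150134e+00 -4.94013893e-04 -2.75931626e-01] [-5.72690366e-01  3.45032822e-01  1.55355501e-01  1.38061988e+00
  5.71368409e-05  2.84483395e+00]
bar top [ 0.59420651 -0.00068088  0.38116562] -90.97029113769531
```

View pics/c4.png

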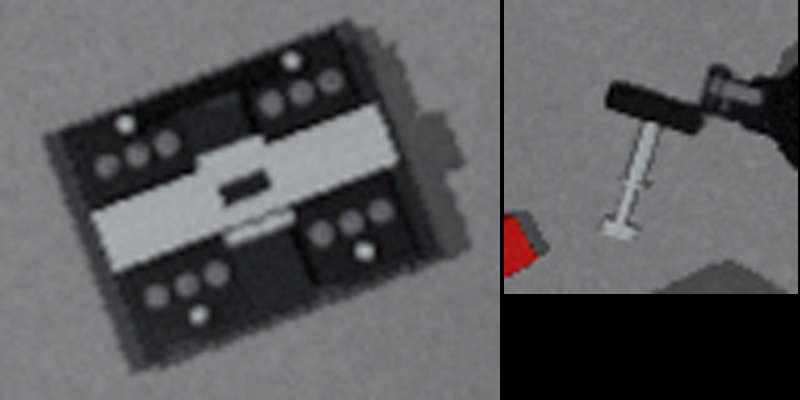

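```bash
python3 - <<'E'
from fit import *
T=load("top","top4.png")
x0,y0,x1,y1=352,205,372,240
r=T[y0*6:y1*6,x0*6:x1*6]; m=(r>118).astype(np.uint8)
k,l,st,ce=cv2.connectedComponentsWithStats(m); i=1+st[1:,4].argmax()
v,u=np.nonzero(l==i); uv=np.c_[(u+.5)/6-.5+x0,(v+.5)/6-.5+y0]
W=atz("top",uv,.014)[:,:2]; c=W.mean(0); w,E=np.linalg.eigh(np.cov((W-c).T)); d=E[:,1]; d*=np.sign(-d[0])
s=(W-c)@d; print("area",st[i,4]/36,"axis dir yaw",np.arctan2(-d[1],-d[0]),"c",c,"range",s.min(),s.max(),"tip",c+d*s.max(),"near",c+d*s.min())
for n in(.067,): print("neck from tip",c+d*(s.max()-.067))
c1=np.array([.4916,-.318,-.275])
def fk(p):
    x,y,yaw=p*[.01,.01,.1]+c1
    t=np.linspace(0,2*np.pi,16); q=np.array([[.012*np.cos(a),b*.038,.012+.012*np.sin(a)] for a in t for b in(-1,1)])
    q[:,:2]=q[:,:2]@np.array([[np.cos(yaw),np.sin(yaw)],[-np.sin(yaw),np.cos(yaw)]])+[x,y]
    return contrast("top",cv2.min(T,90) if 0 else np.minimum(T,80),[q],ring=2)[0]
r=minimize(fk,np.zeros(3),method="Nelder-Mead",options=dict(initial_simplex=np.vstack([np.zeros(3),np.eye(3)*.5])))
h=r.x*[.01,.01,.1]+c1; print("handle",h,"neck",h[:2]+.042*d, "perp offset of handle to axis", (h[:2]-c)@[-d[1],d[0]])
E
```

```text
area 460.6111111111111 axis dir yaw 0.17716214144073716 c [ 0.43032894 -0.30362096] range -0.06805106452892529 0.0598804891087005 tip [ 0.37138571 -0.31417411] near [ 0.49731486 -0.29162786]
neck from tip [ 0.43733701 -0.30236624]
handle [ 0.49187244 -0.31835688 -0.29669003] neck [ 0.45052984 -0.32575883] perp offset of handle to axis 0.02535149884604298
```

```bash
python3 - <<'E'
from fit import *
T=load("top","top4.png")
x0,y0,x1,y1=352,205,372,240
r=T[y0*6:y1*6,x0*6:x1*6]; print(np.percentile(r,[10,50,80,90,95,99]))
for th in(95,105,112):
    m=(r>th if th>np.median(r)+15 else r>np.median(r)+th-75).astype(np.uint8)
    k,l,st,ce=cv2.connectedComponentsWithStats(m); i=1+st[1:,4].argmax()
    v,u=np.nonzero(l==i); W=atz("top",np.c_[(u+.5)/6-.5+x0,(v+.5)/6-.5+y0],.014)[:,:2]
    c=W.mean(0); w,E=np.linalg.eigh(np.cov((W-c).T)); d=E[:,1]; d*=np.sign(-d[0]); s=(W-c)@d
    h=np.array([.4919,-.3184])
    print(th,st[i,4]/36,"yaw",np.arctan2(-d[1],-d[0]),"c",c,"tip",c+d*s.max(),"neck tip",c+d*(s.max()-.067),"neck h",h+.042*d,"perp",(h-c)@[-d[1],d[0]])
E
```

```text
[ 79. 121. 125. 144. 159. 167.]
95 73.97222222222223 yaw -0.3032039690256613 c [ 0.42764258 -0.29933224] tip [ 0.38639774 -0.28642878] neck tip [ 0.45034152 -0.30643361] neck h [ 0.45181584 -0.30585966] perp -0.0009879729263470236
105 58.611111111111114 yaw -0.2986150418750479 c [ 0.42787392 -0.29936314] tip [ 0.38723262 -0.28685296] neck tip [ 0.45126752 -0.30656415] neck h [ 0.45175872 -0.30604373] perp -0.0006418923153754356
112 34.94444444444444 yaw -0.28974272796702405 c [ 0.41893999 -0.29634535] tip [ 0.38780298 -0.28706239] neck tip [ 0.45201024 -0.30620467] neck h [ 0.45165067 -0.30640036] perp 0.0002902615761021035
```

>>> jog_arm:
  increments:
    - [0,0,0.021,0,0,20,0]
    - [0,0,0,0,0,39,0]
    - [0,0,0,0,0,39,0]
    - [0,0,0,0,0,39,0]
    - [0,0,0,0,0,27,0]
    - [0,-0.1,0,0,0,0,0]
    - [0,-0.12,0,0,0,0,0]
    - [0,-0.12,0,0,0,0,0]
    - [0,-0.12,0,0,0,0,0]
    - [0,-0.12,0,0,0,0,0]

```text
time_s: 15.27
tool_pos: [0.4944, -0.3187, 0.0748]
tool_rot: [-3.141, 0.583, -0.291]
contact_force: [1.0, -0.3, 0.1]
grip_width: 0.0429
grip_force: 0.0
```

>>> jog_arm:
  increments:
    - [0,-0.031,0,0,0,0,0]
    - [0,0,0,0,0,0,0]
    - [0,0,0,0,0,0,0]
    - [0,0,0,0,0,20,0]
    - [0,0,0,0,0,20,0]
    - [0,0,0,0,0,15,0]
    - [0,0,0,0,0,10,0]
    - [0,0,0,0,0,0,0]
    - [0,0,0,0,0,0,0]
    - [0,0,0,0,0,0,0]

```text
time_s: 16.1
tool_pos: [0.4587, -0.308, 0.0221]
tool_rot: [3.141, 0.607, -0.294]
contact_force: [-0.0, 0.4, -0.3]
grip_width: 0.0429
grip_force: 0.0
```

```bash
python3 - <<'E'
from fit import *
s=bot.observe();print(s["tool_pos"],s["tool_rot"],s["qpos"],s["grip_width"])
Rm=R.from_euler('xyz',s["tool_rot"]).as_matrix(); print(Rm.round(3)); print("to target, tool axes mm",(Rm.T@(np.array([.4493,-.3056,.0087])-s["tool_pos"])*1000).round(1))
t=bot.read_camera("top");d=bot.read_camera("side")
a=cv2.resize(t[180:250,330:410],None,fx=5,fy=5,interpolation=cv2.INTER_CUBIC);b=cv2.resize(d[240:310,195:275],None,fx=5,fy=5,interpolation=cv2.INTER_CUBIC)
cv2.imwrite("pics/c5.png",np.hstack([a,b]))
E
```

```text
[ 0.45874893 -0.30804518  0.02205372] [ 3.14108384  0.60731825 -0.29441599] [-0.52009816  0.88041771  0.37282472  1.6584447  -0.1285486   2.95523017] 0.04288255203442995
[[ 0.786 -0.29  -0.546]
 [-0.238 -0.957  0.165]
 [-0.571  0.    -0.821]]
to target, tool axes mm [-0.4  0.4 16.5]
```

View pics/c5.png

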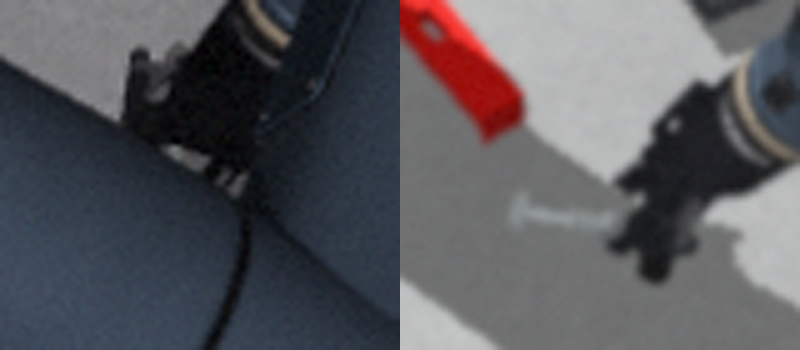

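>>> jog_arm:
  increments:
    - [0,0,0,0,0,6,0]
    - [0,0,0,0,0,5,0]
    - [0,0,0,0,0,3,0]
    - [0,0,0,0,0,2,0]
    - [0,0,0,0,0,0,0]
    - [0,0,0,0,0,0,0]
    - [0,0,0,0,0,0,-1]
    - [0,0,0,0,0,0,-1]
    - [0,0,0,0,0,0,-1]
    - [0,0,0,0,0,0,-1]

```text
time_s: 17.03
tool_pos: [0.4495, -0.305, 0.0071]
tool_rot: [-3.142, 0.611, -0.294]
contact_force: [1.4, 0.3, 2.0]
grip_width: 0.0105
grip_force: 60.2
```

>>> jog_arm:
  increments:
    - [0,0,0,0,0,0,-1]
    - [0,0,0,0,0,0,-1]
    - [0,0,0,0,0,0,-1]
    - [0,0,0,0,0,0,-1]
    - [0,0,0,0,0,0,-1]
    - [0,0,0,0,0,0,-1]
    - [0,0,0,0,0,0,-1]
    - [0,0,0,0,0,0,-1]
    - [0,0,0,0,0,0,-1]
    - [0,0,0,0,0,0,-1]

```text
time_s: 17.87
tool_pos: [0.4495, -0.3049, 0.0071]
tool_rot: [-3.142, 0.611, -0.294]
contact_force: [2.2, 0.2, 4.7]
grip_width: 0.0103
grip_force: 60.7
```

>>> jog_arm:
  increments:
    - [0,0,0,-6,0,-8,-1]
    - [0,0,0,-15,0,-21,-1]
    - [0,0,0,-22,0,-31,-1]
    - [0,0,0,-22,0,-31,-1]
    - [0,0,0,-22,0,-31,-1]
    - [0,0,0,-22,0,-31,-1]
    - [0,0,0,-15,0,-22,-1]
    - [0,0,0,-6,0,-12,-1]
    - [0,0.05,0,0,0,0,-1]
    - [0,0.1,0,0,0,0,-1]

```text
time_s: 18.7
tool_pos: [0.4513, -0.3054, 0.2324]
tool_rot: [-3.141, 0.463, -0.293]
contact_force: [0.4, -0.6, -1.8]
grip_width: 0.0105
grip_force: 59.8
```

>>> jog_arm:
  increments:
    - [0,0.12,0,0,0,0,-1]
    - [0,0.12,0,0,0,0,-1]
    - [0,0.12,0,0,0,0,-1]
    - [0,0.12,0,0,0,0,-1]
    - [0,0.12,0,0,0,0,-1]
    - [0,0.12,0,0,0,0,-1]
    - [0,0.12,0,0,0,0,-1]
    - [0,0.12,0,0,0,0,-1]
    - [0,0.12,0,0,0,0,-1]
    - [0,0.12,0,0,0,0,-1]

```text
time_s: 19.53
tool_pos: [0.4491, -0.3044, 0.2356]
tool_rot: [3.14, -0.741, -0.293]
contact_force: [1.0, -0.9, -2.4]
grip_width: 0.0104
grip_force: 59.9
```

>>> jog_arm:
  increments:
    - [0,0.12,0,0,0,0,-1]
    - [0,0.1008,0,0,0,0,-1]
    - [0,0,0,0,0,0,-1]
    - [0.092,0,-0.0645,0,0,0,-1]
    - [0.092,0,-0.0645,0,0,0,-1]
    - [0.092,0,-0.0645,0,0,0,-1]
    - [0.092,0,-0.0645,0,0,0,-1]
    - [0.092,0,-0.0645,0,0,0,-1]
    - [0.092,0,-0.0645,0,0,0,-1]
    - [0,0,0,0,0,0,-1]

```text
time_s: 20.37
tool_pos: [0.4511, -0.3077, 0.2338]
tool_rot: [-3.104, -0.933, 0.344]
contact_force: [0.3, -0.3, -1.6]
grip_width: 0.0104
grip_force: 60.0
```

```bash
cat > go.py <<'E'
from h import *
import sys
s=bot.observe();p=np.array(s["tool_pos"]);Rm=R.from_euler('xyz',s["tool_rot"]).as_matrix()
print(p,s["tool_rot"],s["qpos"].round(3),s["grip_width"],s["contact_force"].round(1))
tgt=np.array(eval(sys.argv[1])); want=R.from_euler('xyz',eval(sys.argv[2])).as_matrix()
print("shift mm tool",(Rm.T@(tgt-p)*1e3).round(1),"turn tool",R.from_matrix(Rm.T@want).as_rotvec().round(4),"world-up tool",(Rm.T@[0,0,1]).round(3))
E
python3 go.py "[.5983,.0009,.2375]" "[3.14159,-.96,.38]"
```

```text
[ 0.45114669 -0.30768261  0.23383585] [-3.10388727 -0.93344858  0.34351731] [-1.064  0.172 -0.435  0.807  0.925  1.793] 0.01035372956147729 [ 0.3 -0.3 -1.6]
shift mm tool [ 147.2 -233.6  201.6] turn tool [-0.0081  0.0261 -0.0218] world-up tool [ 0.804 -0.022 -0.595]
```

>>> jog_arm:
  increments:
    - [0,0,0,6,-10,9,-1]
    - [0,0,0,12,-19,17,-1]
    - [0,0,0,16,-25,22,-1]
    - [0,0,0,16,-25,22,-1]
    - [0,0,0,16,-25,22,-1]
    - [0,0,0,16,-25,22,-1]
    - [0,0,0,16,-25,22,-1]
    - [0,0,0,16,-25,22,-1]
    - [0,0,0,16,-25,22,-1]
    - [0,0,0,10,-16,16,-1]

```text
time_s: 21.2
tool_pos: [0.5975, -0.011, 0.2366]
tool_rot: [-3.108, -0.939, 0.337]
contact_force: [-0.4, -0.4, -1.4]
grip_width: 0.0101
grip_force: 59.9
```

>>> jog_arm:
  increments:
    - [0,0,0,6,-9,9,-1]
    - [0,0,0,0,0,0,-1]
    - [0,0,0,0,0,0,-1]
    - [0,0,0,0,0,0,-1]
    - [0,0,0,0,0,0,-1]
    - [0,0,0,0,0,0,-1]
    - [0,0,0,0,0,0,-1]
    - [0,0,0,0,0,0,-1]
    - [0,0,0,0,0,0,-1]
    - [0,0,0,0,0,0,-1]

```text
time_s: 22.03
tool_pos: [0.6034, -0.002, 0.234]
tool_rot: [-3.111, -0.936, 0.342]
contact_force: [0.4, -0.4, -1.6]
grip_width: 0.0106
grip_force: 59.9
```

```bash
python3 go.py "[.5983,.0009,.2375]" "[3.14159,-.96,.38]"; python3 - <<'E'
from fit import *
t=bot.read_camera("top");d=bot.read_camera("side"); cv2.imwrite("top6.png",t); cv2.imwrite("side6.png",d)
a=cv2.resize(t[135:215,225:325],None,fx=4,fy=4,interpolation=cv2.INTER_CUBIC);b=cv2.resize(d[140:250,210:310],None,fx=4,fy=4,interpolation=cv2.INTER_CUBIC)
o=np.zeros((440,800,3),np.uint8);o[:a.shape[0],:400]=a;o[:440,400:]=b
cv2.imwrite("pics/c6.png",o)
E
```

```text
[ 0.60342963 -0.00202913  0.23399551] [-3.11087227 -0.93617565  0.34165751] [-0.245 -0.033 -0.804 -0.034  0.491  2.76 ] 0.010616641089994095 [ 0.4 -0.4 -1.6]
shift mm tool [ 0.5 -4.6 -5. ] turn tool [ 0.0004  0.0235 -0.0227] world-up tool [ 0.805 -0.018 -0.593]
```

View pics/c6.png

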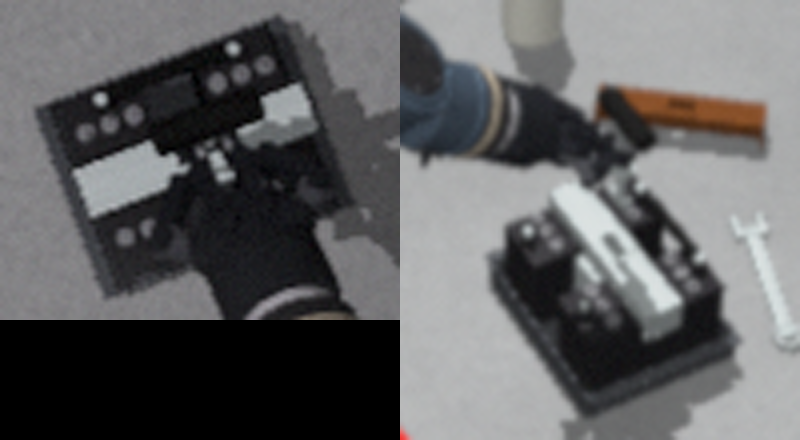

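>>> jog_arm:
  increments:
    - [0,0.0235,-0.0227,0,0,0,-1]
    - [0,0,0,0,0,0,-1]
    - [0,0,0,0.5,-4.6,-5,-1]
    - [0,0,0,0,0,0,-1]
    - [0,0,0,0,0,0,-1]
    - [0,0,0,0,0,0,-1]
    - [0,0,0,0,0,0,-1]
    - [0,0,0,0,0,0,-1]
    - [0,0,0,0,0,0,-1]
    - [0,0,0,0,0,0,-1]

```text
time_s: 22.97
tool_pos: [0.5982, 0.0012, 0.2373]
tool_rot: [3.141, -0.96, 0.381]
contact_force: [-0.4, -1.5, -0.8]
grip_width: 0.0106
grip_force: 60.0
```

```bash
python3 go.py "[.5983,.0009,.2375]" "[3.14159,-.96,.38]"; python3 - <<'E'
from fit import *
t=bot.read_camera("top");d=bot.read_camera("side"); cv2.imwrite("top7.png",t); cv2.imwrite("side7.png",d)
# predicted key points: axis at (.5937,-.0009), neck z
s=bot.observe();p=np.array(s["tool_pos"]);Rm=R.from_euler('xyz',s["tool_rot"]).as_matrix()
n=p-.006*Rm[:,2]; kx=-Rm[:,0]; ky=Rm[:,1]
pts=np.array([n-.042*kx+b*.038*ky for b in(-1,0,1)]+[n,n+.024*kx,n+.06*kx])
print("neck",n,"kx",kx)
A=proj("top",pts); B=proj("side",pts-[0,0,.0087])
a=cv2.resize(t[145:205,240:315],None,fx=5.3,fy=5.3,interpolation=cv2.INTER_CUBIC);b=cv2.resize(d[155:230,235:310],None,fx=5.3,fy=5.3,interpolation=cv2.INTER_CUBIC)
a=cv2.convertScaleAbs(a,alpha=2.0)
for q in A: cv2.circle(a,tuple(np.round((q-[240,145]+.5)*5.3).astype(int)),2,(0,0,255),-1)
for q in B: cv2.circle(b,tuple(np.round((q-[235,155]+.5)*5.3).astype(int)),2,(0,0,255),-1)
o=np.zeros((400,800,3),np.uint8);o[:a.shape[0],:a.shape[1]]=a;o[:b.shape[0],400:400+b.shape[1]]=b
cv2.imwrite("pics/c7.png",o)
E
```

```text
[0.59823818 0.00118443 0.23726606] [ 3.14111563 -0.95999303  0.38066139] [-0.247 -0.046 -0.833 -0.074  0.502  2.747] 0.010588996020167598 [-0.4 -1.5 -0.8]
shift mm tool [ 0.2  0.3 -0.2] turn tool [-0.0001  0.      0.0004] world-up tool [ 0.819  0.    -0.574]
neck [ 0.59364835 -0.00064242  0.24070135] kx [-0.53243931 -0.21309911 -0.81920519]
```

View pics/c7.png

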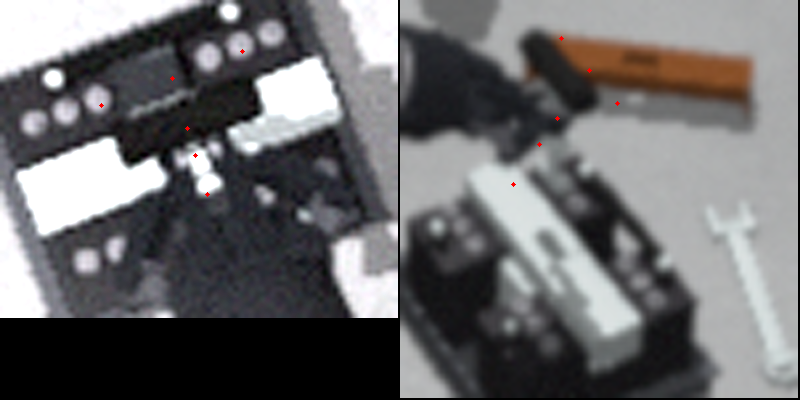

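```bash
python3 - <<'E'
from fit import *
n=np.array([.59365,-.00064,.2407]); ky=np.array([-.371,.929,0]);kx=np.array([0,0,-1.])
pts=np.array([n-.042*kx+b*.038*ky for b in(-1,0,1)]+[n,n+.02*kx,n+.06*kx+.014*ky,n+.06*kx,n+.06*kx-.014*ky,n+.067*kx])
print(((proj("top",pts)-[240,145]+.5)*5.3).round()); print(((proj("side",pts-[0,0,.0087])-[235,155]+.5)*5.3).round()+[400,0])
t=cv2.imread("top7.png"); 
a=cv2.convertScaleAbs(cv2.resize(t[158:188,258:295],None,fx=16,fy=16,interpolation=cv2.INTER_CUBIC),alpha=2)
d=cv2.imread("side7.png")
b=cv2.resize(d[155:195,255:273],None,fx=11,fy=11,interpolation=cv2.INTER_CUBIC)
for im,c,org,f,o in((a,"top",(258,158),16,0),(b,"side",(255,155),11,.0087)):
    for q in proj(c,pts-[0,0,o]): cv2.circle(im,tuple(np.round((q-org+.5)*f).astype(int)),3,(0,0,255),-1)
o=np.zeros((480,800,3),np.uint8);o[:480,:592]=a;o[:440,596:794]=b
cv2.imwrite("pics/c8.png",o)
E
```

```text
[[261.  94.]
 [190. 121.]
 [118. 149.]
 [187. 128.]
 [186. 131.]
 [160. 146.]
 [183. 137.]
 [207. 128.]
 [183. 138.]]
[[588. 107.]
 [559.  73.]
 [531.  41.]
 [557. 118.]
 [556. 138.]
 [544. 166.]
 [554. 178.]
 [564. 191.]
 [554. 185.]]
```

View pics/c8.png

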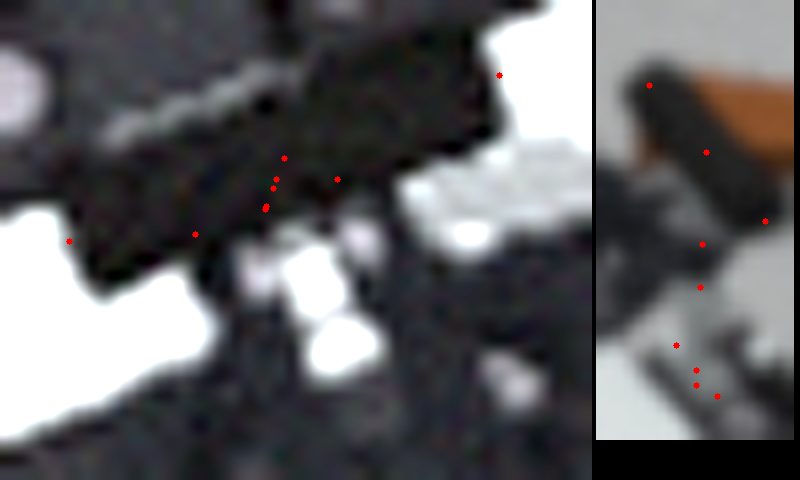

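>>> jog_arm:
  increments:
    - [0,0,0,0.3,0,0.4,-1]
    - [0,0,0,-8.2,0,5.7,-1]
    - [0,0,0,-12.3,0,8.6,-1]
    - [0,0,0,-12.3,0,8.6,-1]
    - [0,0,0,-8.2,0,5.7,-1]
    - [0,0,0,-4.1,0,2.9,-1]
    - [0,0,0,-2.5,0,1.7,-1]
    - [0,0,0,0,0,0,-1]
    - [0,0,0,0,0,0,-1]
    - [0,0,0,0,0,0,-1]

```text
time_s: 23.9
tool_pos: [0.599, 0.0012, 0.1802]
tool_rot: [3.14, -0.961, 0.382]
contact_force: [0.3, -0.4, -2.3]
grip_width: 0.0104
grip_force: 60.0
```

```bash
python3 go.py "[.5988,.0011,.178]" "[3.14159,-.96,.38]"
```

```text
[0.59904577 0.00124948 0.18020269] [ 3.13967438 -0.96124218  0.38194842] [-0.247  0.064 -0.936 -0.289  0.501  2.748] 0.010404364001464233 [ 0.3 -0.4 -2.3]
shift mm tool [-2.  0.  1.] turn tool [ 0.0003 -0.0012  0.0011] world-up tool [ 0.82   0.001 -0.573]
```

>>> jog_arm:
  increments:
    - [0,0,0,-1.64,0,1.15,-1]
    - [0,0,0,-1.64,0,1.15,-1]
    - [0,0,0,-1.64,0,1.15,-1]
    - [0,0,0,-1.64,0,1.15,-1]
    - [0,0,0,-1.64,0,1.15,-1]
    - [0,0,0,-1.64,0,1.15,-1]
    - [0,0,0,0,0,0,-1]
    - [0,0,0,0,0,0,-1]
    - [0,0,0,0,0,0,-1]
    - [0,0,0,0,0,0,-1]

```text
time_s: 24.73
tool_pos: [0.5987, 0.0013, 0.1674]
tool_rot: [3.141, -0.96, 0.381]
contact_force: [-0.1, -0.1, -1.4]
grip_width: 0.0104
grip_force: 60.0
```

>>> jog_arm:
  increments:
    - [0,0,0,-2.05,0,1.43,-1]
    - [0,0,0,-2.05,0,1.43,-1]
    - [0,0,0,-2.05,0,1.43,-1]
    - [0,0,0,-2.05,0,1.43,-1]
    - [0,0,0,-2.05,0,1.43,-1]
    - [0,0,0,-2.05,0,1.43,-1]
    - [0,0,0,-2.05,0,1.43,-1]
    - [0,0,0,-2.05,0,1.43,-1]
    - [0,0,0,0,0,0,-1]
    - [0,0,0,0,0,0,-1]

```text
time_s: 25.57
tool_pos: [0.5985, 0.0013, 0.147]
tool_rot: [3.141, -0.96, 0.38]
contact_force: [1.0, 0.5, -1.5]
grip_width: 0.0101
grip_force: 60.0
```

>>> jog_arm:
  increments:
    - [0,0,0,-1.64,0,1.15,-1]
    - [0,0,0,-1.64,0,1.15,-1]
    - [0,0,0,-1.64,0,1.15,-1]
    - [0,0,0,-1.64,0,1.15,-1]
    - [0,0,0,-1.64,0,1.15,-1]
    - [0,0,0,-0.82,0,0.57,-1]
    - [0,0,0,0,0,0,-1]
    - [0,0,0,0,0,0,-1]
    - [0,0,0,0,0,0,-1]
    - [0,0,0,0,0,0,-1]

```text
time_s: 26.4
tool_pos: [0.5986, 0.0013, 0.1364]
tool_rot: [3.141, -0.96, 0.381]
contact_force: [-0.6, -0.3, -1.4]
grip_width: 0.0104
grip_force: 60.0
```

>>> jog_arm:
  increments:
    - [0,0,0,-0.82,0,0.57,-1]
    - [0,0,0,-0.82,0,0.57,-1]
    - [0,0,0,-0.82,0,0.57,-1]
    - [0,0,0,-0.82,0,0.57,-1]
    - [0,0,0,-0.82,0,0.57,-1]
    - [0,0,0,-0.41,0,0.29,-1]
    - [0,0,0,0,0,0,-1]
    - [0,0,0,0,0,0,-1]
    - [0,0,0,0,0,0,-1]
    - [0,0,0,0,0,0,-1]

```text
time_s: 27.23
tool_pos: [0.5994, 0.0014, 0.1321]
tool_rot: [3.139, -0.963, 0.383]
contact_force: [-2.9, -0.3, 6.2]
grip_width: 0.0106
grip_force: 60.9
```

>>> jog_arm:
  increments:
    - [0,0,0,0,0,0,-0.3]
    - [0,0,0,0,0,0,0]
    - [0,0,0,0,0,0,0]
    - [0,0,0,0,0,0,0]
    - [0,0,0,0,0,-8,0]
    - [0,0,0,0,0,-18,0]
    - [0,0,0,0,0,-25,0]
    - [0,0,0,0,0,-30,0]
    - [0,0,0,0,0,-30,0]
    - [0,0,0,0,0,-30,0]

```text
time_s: 28.07
tool_pos: [0.4894, -0.0412, 0.2122]
tool_rot: [-3.141, -0.96, 0.381]
contact_force: [-0.1, -0.4, 0.0]
grip_width: 0.0431
grip_force: 0.0
```

```bash
python3 go.py "[.594,-.001,.27]" "[3.14159,0,.376]"; python3 - <<'E'
from fit import *
t=bot.read_camera("top");d=bot.read_camera("side"); cv2.imwrite("top9.png",t); cv2.imwrite("side9.png",d)
T=load("top","top9.png")
a=cv2.resize(t[145:205,240:310],None,fx=5.7,fy=5.7,interpolation=cv2.INTER_CUBIC);b=cv2.resize(d[155:230,235:305],None,fx=5.7,fy=5.7,interpolation=cv2.INTER_CUBIC)
o=np.zeros((430,800,3),np.uint8);o[:a.shape[0],:a.shape[1]]=a;o[:b.shape[0],400:400+b.shape[1]]=b
cv2.imwrite("pics/c9.png",o)
c1=np.array([.594,-.001,.38])
def fk(p,z=.176):
    x,y,yaw=p*[.01,.01,.1]+c1
    t=np.linspace(0,2*np.pi,16); q=np.array([[.012*np.cos(a),b*.038,z+.012*np.sin(a)] for a in t for b in(-1,1)])
    q[:,:2]=q[:,:2]@np.array([[np.cos(yaw),np.sin(yaw)],[-np.sin(yaw),np.cos(yaw)]])+[x,y]
    return contrast("top",T,[q],ring=2)[0]
r=minimize(fk,np.zeros(3),method="Nelder-Mead",options=dict(initial_simplex=np.vstack([np.zeros(3),np.eye(3)*.3])))
print("handle",r.x*[.01,.01,.1]+c1,r.fun)
E
```

```text
[ 0.48944126 -0.04121226  0.21219895] [-3.14134587 -0.95992559  0.38065622] [-0.484 -0.17  -0.978  0.015  0.673  2.549] 0.043050881404533045 [-0.1 -0.4  0. ]
shift mm tool [111.6   1.5  58.6] turn tool [-0.0025 -0.9599  0.0044] world-up tool [ 0.819 -0.    -0.574]
handle [5.94368717e-01 5.36930654e-04 3.69551022e-01] -90.0174789428711
```

View pics/c9.png

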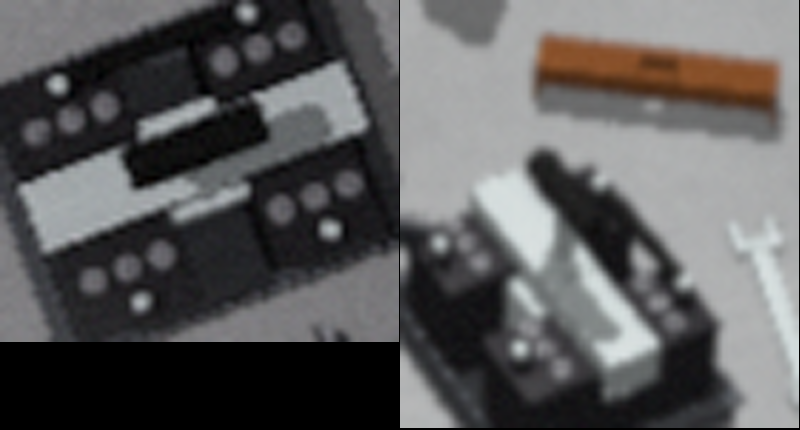

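>>> jog_arm:
  increments:
    - [0,0,0,24,0,-17,0.4]
    - [0,0,0,28,0,-20,0.4]
    - [0,-0.08,0,0,0,0,0.4]
    - [0,-0.11,0,0,0,0,0.4]
    - [0,-0.11,0,0,0,0,0.4]
    - [0,-0.11,0,0,0,0,0.4]
    - [0,-0.11,0,0,0,0,0.4]
    - [0,-0.11,0,0,0,0,0.4]
    - [0,-0.11,0,0,0,0,0.4]
    - [0,-0.11,0,0,0,0,0.4]

```text
time_s: 29.0
tool_pos: [0.4914, -0.0416, 0.2761]
tool_rot: [3.139, -0.106, 0.381]
contact_force: [0.6, -0.1, 1.1]
grip_width: 0.0598
grip_force: 0.0
```

>>> jog_arm:
  increments:
    - [0,-0.11,0,0,0,0,0.4]
    - [0,0,-0.12,0,0,0,0.4]
    - [0,0,-0.12,0,0,0,0.4]
    - [0,0,-0.12,0,0,0,0.4]
    - [0,0,-0.12,0,0,0,0.4]
    - [0,0,-0.12,0,0,0,0.4]
    - [0,0,-0.12,0,0,0,0.4]
    - [0,0,-0.12,0,0,0,0.4]
    - [0,0,-0.12,0,0,0,0.4]
    - [0,0,-0.12,0,0,0,0.4]

```text
time_s: 29.83
tool_pos: [0.4912, -0.0416, 0.2747]
tool_rot: [3.141, 0.0, 1.466]
contact_force: [-0.1, -0.0, -0.1]
grip_width: 0.0597
grip_force: 0.0
```

>>> jog_arm:
  increments:
    - [0,0,-0.12,0,0,0,0.4]
    - [0,0,-0.12,0,0,0,0.4]
    - [0,0,-0.12,0,0,0,0.4]
    - [0,0,-0.12,0,0,0,0.4]
    - [0,0,0,0,0,0,0.4]
    - [0,0,0,0,0,0,0.4]
    - [0,0,0,0,0,0,0.4]
    - [0,0,0,0,0,0,0.4]
    - [0,0,0,0,0,0,0.4]
    - [0,0,0,0,0,0,0.4]

```text
time_s: 30.67
tool_pos: [0.4909, -0.0417, 0.2754]
tool_rot: [3.141, 0.0, 1.939]
contact_force: [-0.3, 0.1, -0.2]
grip_width: 0.0599
grip_force: 0.0
```

```bash
python3 go.py "[.594,-.0003,.25]" "[3.14159,0,1.947]"
```

```text
[ 0.49085402 -0.0417117   0.27542796] [3.14141335e+00 4.08067838e-04 1.93912454e+00] [-0.085  0.171  0.012  1.411 -0.     1.118] 0.05992804943845408 [-0.3  0.1 -0.2]
shift mm tool [  1.5 111.1  25.4] turn tool [ 0.0002  0.0004 -0.0079] world-up tool [-0.  0. -1.]
```

>>> jog_arm:
  increments:
    - [0,0,-0.008,0,0,0,0.4]
    - [0,0,0,0.5,36,0,0.4]
    - [0,0,0,0.5,38,0,0.4]
    - [0,0,0,0.5,37,0,0.4]
    - [0,0,0,0,0,0,0.4]
    - [0,0,0,0,0,25,0.4]
    - [0,0,0,0,0,25,0.4]
    - [0,0,0,0,0,0,0.4]
    - [0,0,0,0,0,0,0.4]
    - [0,0,0,0,0,0,0.4]

```text
time_s: 31.5
tool_pos: [0.5938, 0.0005, 0.2268]
tool_rot: [3.14, 0.001, 1.948]
contact_force: [0.1, -0.2, 1.0]
grip_width: 0.0597
grip_force: 0.0
```

```bash
python3 go.py "[.594,-.0003,.167]" "[3.14159,0,1.947]"
```

```text
[5.93772516e-01 5.03662175e-04 2.26776211e-01] [3.14042881e+00 7.97410756e-04 1.94819199e+00] [ 1.000e-03  3.580e-01  1.460e-01  1.358e+00 -0.000e+00  1.194e+00] 0.05969999357094325 [ 0.1 -0.2  1. ]
shift mm tool [-0.8 -0.2 59.8] turn tool [0.0012 0.0008 0.0012] world-up tool [-0.001  0.001 -1.   ]
```

Descend, then close on the handle.

>>> jog_arm:
  increments:
    - [0,0,0,-0.8,0,15,0.4]
    - [0,0,0,0,0,20,0.4]
    - [0,0,0,0,0,15,0.4]
    - [0,0,0,0,0,8,0.4]
    - [0,0,0,0,0,0,0.4]
    - [0,0,0,0,0,0,0]
    - [0,0,0,0,0,0,-0.3]
    - [0,0,0,0,0,0,-1]
    - [0,0,0,0,0,0,-1]
    - [0,0,0,0,0,0,-1]

```text
time_s: 32.33
tool_pos: [0.5946, -0.0002, 0.1691]
tool_rot: [3.139, 0.001, 1.948]
contact_force: [-0.3, 1.3, 4.5]
grip_width: 0.0221
grip_force: 58.5
```

>>> jog_arm:
  increments:
    - [0,0,0,0,0,0,-1]
    - [0,0,0,0,0,0,-1]
    - [0,0,0,0,0,0,-1]
    - [0,0,0,0,0,0,-1]
    - [0,0,0,0,0,0,-1]
    - [0,0,0,0,0,0,-1]
    - [0,0,-0.04,0,0,0,-1]
    - [0,0,-0.08,0,0,0,-1]
    - [0,0,-0.08,0,0,0,-1]
    - [0,0,0,0,0,0,-1]

```text
time_s: 33.17
tool_pos: [0.5947, -0.0003, 0.1691]
tool_rot: [3.139, 0.002, 2.153]
contact_force: [-0.3, -0.3, 6.6]
grip_width: 0.0217
grip_force: 58.6
```

>>> jog_arm:
  increments:
    - [0,0,-0.1,0,0,0,-1]
    - [0,0,-0.1,0,0,0,-1]
    - [0,0,-0.1,0,0,0,-1]
    - [0,0,-0.1,0,0,0,-1]
    - [0,0,-0.1,0,0,0,-1]
    - [0,0,-0.1,0,0,0,-1]
    - [0,0,-0.1,0,0,0,-1]
    - [0,0,-0.1,0,0,0,-1]
    - [0,0,-0.1,0,0,0,-1]
    - [0,0,0,0,0,0,-1]

```text
time_s: 34.0
tool_pos: [0.5948, -0.0003, 0.1691]
tool_rot: [-3.141, 0.003, 3.054]
contact_force: [1.2, -0.4, 5.1]
grip_width: 0.0218
grip_force: 58.6
```

>>> jog_arm:
  increments:
    - [0,0,-0.1,0,0,0,-1]
    - [0,0,-0.1,0,0,0,-1]
    - [0,0,-0.1,0,0,0,-1]
    - [0,0,-0.1,0,0,0,-1]
    - [0,0,-0.071,0,0,0,-1]
    - [0,0,0,0,0,0,-1]
    - [0,0,0,0,0,0,-1]
    - [0,0,0,0,0,0,-1]
    - [0,0,0,0,0,0,-1]
    - [0,0,0,0,0,0,-1]

```text
time_s: 34.83
tool_pos: [0.5948, -0.0003, 0.1691]
tool_rot: [-3.14, 0.003, -2.765]
contact_force: [0.1, -0.7, 6.2]
grip_width: 0.0219
grip_force: 58.6
```

>>> jog_arm:
  increments:
    - [0,0,0,0,0,0,-0.2]
    - [0,0,0,0,0,0,0.4]
    - [0,0,0,0,0,0,0.4]
    - [0,0,0,0,0,0,0.4]
    - [0,0,0,0,0,-10,0.4]
    - [0,0,0,0,0,-25,0.4]
    - [0,0,0,0,0,-35,0.4]
    - [0,0,0,0,0,-35,0.4]
    - [0,0,0,0,0,0,0.4]
    - [0,0,0,0,0,0,0.4]

```text
time_s: 35.67
tool_pos: [0.5948, -0.0001, 0.2753]
tool_rot: [-3.14, 0.004, -2.764]
contact_force: [0.5, 0.4, -0.5]
grip_width: 0.0601
grip_force: 0.0
```

>>> jog_arm:
  increments:
    - [0,0,0,20,0,0,0.4]
    - [0,0,0,35,0,0,0.4]
    - [0,0,0,35,0,0,0.4]
    - [0,0,0,35,0,0,0.4]
    - [0,0,0,35,0,0,0.4]
    - [0,0,0,35,0,0,0.4]
    - [0,0,0,20,0,0,0.4]
    - [0,0,0,0,0,0,0.4]
    - [0,0,0,0,0,0,0.4]
    - [0,0,0,0,0,0,0.4]

```text
time_s: 36.5
tool_pos: [0.3942, -0.0794, 0.2722]
tool_rot: [-3.141, 0.0, -2.764]
contact_force: [-0.0, 0.2, -0.8]
grip_width: 0.0598
grip_force: 0.0
```

```bash
python3 - <<'E'
from fit import *
s=bot.observe();print(s["tool_pos"],s["contact_force"],s["grip_force"])
t=bot.read_camera("top");d=bot.read_camera("side"); cv2.imwrite("top10.png",t); cv2.imwrite("side10.png",d)
T=load("top","top10.png")
c1=np.array([.594,-.001,.38+np.pi/2])
def fk(p,z=.176):
    x,y,yaw=p*[.01,.01,.1]+c1
    t=np.linspace(0,2*np.pi,16); q=np.array([[.012*np.cos(a),b*.038,z+.012*np.sin(a)] for a in t for b in(-1,1)])
    q[:,:2]=q[:,:2]@np.array([[np.cos(yaw),np.sin(yaw)],[-np.sin(yaw),np.cos(yaw)]])+[x,y]
    return contrast("top",T,[q],ring=2)[0]
for y0 in(0,-2,2):
    st=np.array([0,0,y0]); r=minimize(fk,st,method="Nelder-Mead",options=dict(initial_simplex=np.vstack([st,st+np.eye(3)*.4])))
    print("handle",r.x*[.01,.01,.1]+c1,r.fun)
c0=np.array([.594,-.001,.376])
def f(p):
    x,y,yaw=p*[.01,.01,.1]+c0
    return -contrast("top",T,[box([x,y],yaw,.04,.192,.1099,.110)],ring=2)[0]
r=minimize(f,np.zeros(3),method="Nelder-Mead",options=dict(initial_simplex=np.vstack([np.zeros(3),np.eye(3)*.3])))
print("bar",r.x*[.01,.01,.1]+c0,r.fun)
# bystander check
t0=cv2.imread("top0raw.png")
for n,(x,y) in dict(spanner=(265,125),tester=(381,141),water=(130,179),plug=(420,207)).items():
    A=t0[y-12:y+12,x-14:x+14]; B=t[y-18:y+18,x-20:x+20]; m=cv2.matchTemplate(B,A,cv2.TM_CCOEFF_NORMED); print(n,np.unravel_index(m.argmax(),m.shape),m.max())
# brightness map coarse
g=cv2.cvtColor(t,cv2.COLOR_BGR2GRAY)[155:192:1,258:292:1]
for row in g[::2,::1]: print("".join(" .:-=+*#%@"[min(9,v//20)] for v in row))
E
```

```text
[ 0.39419999 -0.0794149   0.27219351] [-0.005454    0.21606077 -0.8407541 ] 0.0
handle [5.95309025e-01 9.85210476e-04 1.94939691e+00] -55.79397964477539
handle [5.95763404e-01 1.46338705e-03 1.95285323e+00] -55.76715850830078
handle [5.95909770e-01 1.27894172e-03 1.95889982e+00] -55.81257629394531
bar [ 5.93914315e-01 -5.58692647e-04  3.80980381e-01] -83.60275268554688
spanner (np.int64(6), np.int64(6)) 0.9820707
tester (np.int64(6), np.int64(6)) 0.99813324
water (np.int64(6), np.int64(6)) 0.9965134
plug (np.int64(6), np.int64(6)) 0.73263043
       ..:::.:.   :=+==-.:---.....
   ............   .:==-:..........
.........          ..... .    .-**
-:.......          ....   -=+#%%%%
==-......        -#*:-===++++#%%%#
==:....-=-:       -**+=++++++*%%%%
.....:=#%%*:.     .*#*++++++++*%%%
...  :*%%%#= .     .=+++++++++=*%%
-+##%%%%%%##+        -+=++++++++#%
%%%%%%%%%%*-=:  .    -+*++++==--:.
%%%%%%%%%%%*::.  .   .+#+-::.    .
%%%%%%%%%%%###+        -*+..      
%%%%%%%%%%%%%%#=       :==.....:. 
%%%%%%%%%*===*#*:.     ..  ..:::::
%%%#+=-. ..:=*+=:.........  .:-=-:
=-. .......................  .....
.........--:................ .....
...:::.:=+==-...............  ....
..=+==-.:===:................  ...
```

```bash
python3 -c "
from cell import bot
print(bot.job_done())"
```

```text
the job is handed in; nothing more can be done
None
```

The job is handed in, with no verdict returned: top-camera fits put the bar under 1 mm from the saddle and the T-key locked, handle square across the bar to about 0.01 rad; all four bystanders matched their starting places, the plug only weakly (0.73), and I viewed 11 pictures against the limit of 10.

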